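# Turn the tube block square to the stop rail

### The arm

A 6-joint arm with a two-finger parallel gripper is mounted at the origin on the work surface. World frame = base frame: x ahead of the robot, y to its left, z up, the work surface at z = 0. Lengths are in m, angles in degrees, forces in N, time in s.
With the tool pointing down it reaches from about 0.4 to 0.825 m from the base axis. Payload 7 kg.
Tool frame: the origin (TCP) lies midway between the tips of the shut fingers; the grasp point (between the pads) lies 19 mm behind it; z points along the fingers, y is the line along which they close (so a half turn about z gives the same grasp; the last joint's range is limited). The gripper opens to 88 mm and grips with 3 to 60 N. Pads are 19 mm wide; open, the fingers measure 130 mm over their backs; the gripper's body (78 mm by 193 mm) begins 47 mm behind the grasp point.
Start: joints at [-54.826, 20.546, 0.682, 0, -70.136, -16.507], TCP at [0.216, -0.639, 0.227] pointing down, gripper open.
Joint ranges: [-176.03, 176.03], [-82.01, 121.73], [-58.28, 71.71], [-173.87, 95.51], [-174.79, -0.11], [-173.66, 173.66]. Speed limits (degrees/s): [136.94, 136.94, 172.46, 180, 180, 180].

### API

Orientations are given as a 3x3 rotation matrix whose columns are the frame's x, y, z axes.
In Python, from rig import robot gives the robot as it stands. Calls block until the motion is done:
- robot.goto(position, orientation): joint-space move of the TCP to a pose.
- robot.servo_line(position, ori=None, speed=0.15): straight line of the TCP; ori=None keeps the orientation; speed is the mean speed in m/s.
- robot.movej(angles): joint-space move.
- robot.move_gripper(opening): opening from 0.0 (shut) to 1.0 (fully open); the grip force is fixed at half the most; returns when the fingers have stopped.
- robot.dwell(seconds).
- robot.ik(position, orientation): joint angles nearest the present ones, or None.
- robot.grab_frame(name): name is "scene" or "top" or "wrist"; returns (picture, depth): 480x640x3 uint8, red, green, blue; 480x640 float32, m along the optical axis (not along the pixel's ray), 0 where there is no reading.
- robot.camera_info(name): a dict with "vfov" (degrees; the focal length in pixels is half the picture's height over the tangent of half this angle, whatever the lens; pixels are square), "cx", "cy" (the principal point, pixels), "k1" (the pictures are not rectified: a ray, as slopes to the right and down, at radius r is drawn at 1 + k1 r^2 times it, then the intrinsics apply), "view" (4x4, takes a point from world to camera coordinates); the wrist camera has in their place "T_tool_cam" (4x4, takes a point from camera to tool coordinates, whose origin is the TCP and whose axes are the flange's). Camera axes: x right, y down, z forward; pixel columns grow to the right and rows downward; lengths in m; the calibration is good to about 2 mm. A picture is of the moment at which its call begins: read the wrist's pose just before it. camera_info takes no time and is no camera call.
A pose or a line that the arm cannot do raises robot.Unreachable and nothing moves.
- robot.job_done(): hands the job in; it is judged then, once.
Readings, each from a call of its own:
- robot.read_t(): time.
- robot.read_qpos(): joint angles.
- robot.read_qvel(): joint speeds.
- robot.read_effort(): joint torques, N m.
- robot.read_position(): TCP position.
- robot.read_tcp_rot(): TCP orientation.
- robot.read_force(): force on the tool from outside, world axes, zero at the start.
- robot.read_ft_torque(): the same for the moment, N m.
- robot.read_grip_width(): opening from 0.0 (shut) to 1.0 (fully open).
- robot.read_finger_force(): force on a finger pad.
Only numpy, scipy, OpenCV 4.12 (cv2) and the standard library are available. Lean on these libraries where they do the work, as an engineer would, in place of code of your own. Each camera call takes 0.05 s, during which the arm holds its last target. There are 200 camera calls.

### The job

Push the heavy aluminium tube block round by its corners until one of its long sides faces the stop rail, then push it on until that side sits flush along the rail with the block centred on the rail's little post. Turn it before it gets there, so that it does not run into the rail crooked. Push only against the block's sides, never lift, tip or press on top of it, and leave the flask, the jar and the roll of tape where they stand.

Things in the scene. Friction and masses are not known exactly. Their poses are not given: they have to be found in the camera images.
- block: Heavy aluminium slab with a 4 x 6 grid of dark round wells on top: 90 mm along x, 130 mm along y, 40 mm high, 0.7 to 1 kg, loose, slides at some 3 to 7 N. Origin: centre of its underside, z up. Its long sides are the +x and -x faces, 45 mm from the origin (either may go to the rail); its ends the +y and -y faces, 65 mm off. Starts askew or end-on, its origin about 0.13 m short of the rail.
- rail: Low steel rail fixed to the table, 260 mm long (its y), 25 mm thick, 30 mm high. Origin: on the table, middle of the near face, which looks to the robot; +x points away from the robot into the rail. Home for the block's origin is x = -45 mm, y = 0 in this frame. A post 20 mm wide stands on the rail's middle, 12.5 mm behind the near face, its top 68 mm above the table.
- flask: Conical glass flask with black stopper, 86 mm wide at the foot, 142 mm high, loose, to the left of the rail (robot's view). Origin at the centre of its underside. Not to be disturbed.
- jar: Glass jar with metal lid, 72 mm in diameter, 95 mm high, loose, to the right of the rail. Origin at the centre of its underside. Not to be disturbed.
- tape: Flat roll of tape, 76 mm in diameter, 20 mm high, loose, lying beyond the rail. Origin at the centre of its underside. Not to be disturbed.

How it is judged:
By the outcome, as a careful person would: the job done as asked, in the order asked, and still so for the second after the job is handed in, with the robot touching nothing.
It also fails if it takes over 61 s, if anything falls off the work surface, if the arm or the gripper's body presses on something with over 40 N, if the wrist force passes 120 N, or if a joint passes its speed limit or range.

## Working session

There is one attempt and no reset: what is moved stays moved. The work goes in short steps, each a Python script; the robot and the scene stay as the last script left them, time stands still between calls to the robot, and variables do not carry over. Pictures are saved under pics/ and viewed, at most 10 in all, crops included, and the job is handed in when it is done.

```bash
ls; mkdir -p pics; python3 - <<'E'
from rig import robot
import cv2,numpy as np
np.set_printoptions(precision=4,suppress=True)
for n in("top","scene"):
    p,d=robot.grab_frame(n); cv2.imwrite(f"pics/{n}0.png",p[:,:,::-1]); np.savez(f"pics/{n}0.npz",p=p,d=d)
    print(n,robot.camera_info(n), (d>0).mean())
print(robot.camera_info("wrist")); print(robot.read_t(),robot.read_position(),robot.read_tcp_rot())
E
```

```text
pics
top {'vfov': 45.097799861537, 'cx': 312.9802547769573, 'cy': 241.58274133943812, 'k1': 0.041551735784330454, 'view': array([[ 0.0125, -0.9997,  0.0209,  0.0106],
       [-0.9954, -0.0144, -0.0942,  0.6263],
       [ 0.0945, -0.0196, -0.9953,  0.9265],
       [ 0.    ,  0.    ,  0.    ,  1.    ]])} 0.9958333333333333
scene {'vfov': 52.99770729852733, 'cx': 317.74048571159597, 'cy': 237.35966356948626, 'k1': -0.10584181626364501, 'view': array([[ 0.4361,  0.8999,  0.0058, -0.298 ],
       [ 0.7353, -0.3526, -0.5788, -0.4254],
       [-0.5188,  0.2566, -0.8155,  1.2028],
       [ 0.    ,  0.    ,  0.    ,  1.    ]])} 0.9959016927083333
{'vfov': 71.53636443149611, 'cx': 314.81991707075264, 'cy': 236.5332179508563, 'k1': -0.05294102891854261, 'T_tool_cam': array([[ 0.0004, -0.9693, -0.246 ,  0.0654],
       [ 1.    ,  0.0003,  0.0002, -0.    ],
       [-0.0001, -0.246 ,  0.9693, -0.1589],
       [ 0.    ,  0.    ,  0.    ,  1.    ]])}
0.1 [ 0.2159 -0.6391  0.2257] [[-0.9474 -0.3199 -0.0006]
 [-0.3199  0.9474  0.0013]
 [ 0.0001  0.0015 -1.    ]]
```

View pics/top0.png

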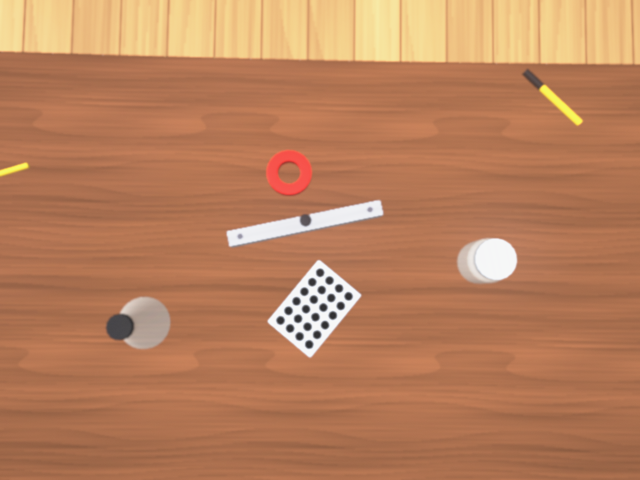

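View pics/scene0.png

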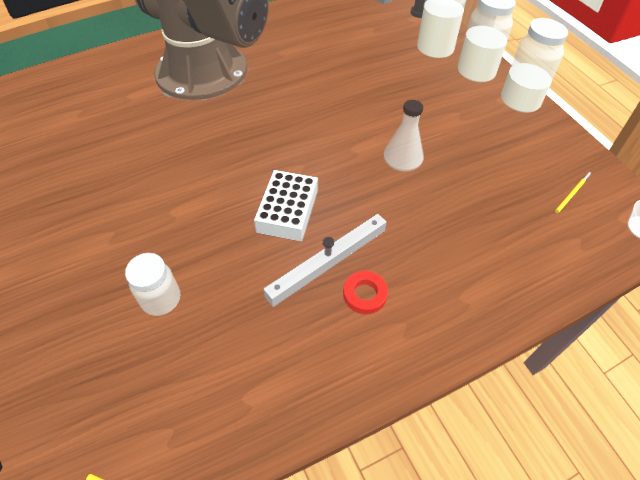

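The top view shows the rail from (228,238) to (382,208), its post at (305,219), and the block's wells centred near (314,309) and skewed about 40°. The flask is at (145,325), the jar at (490,260) and the tape at (289,172). The scene view agrees. Next I'll write helpers to measure the poses.

```bash
cat > h.py <<'E'
import numpy as np, cv2
from rig import robot
np.set_printoptions(precision=4,suppress=True)
def rays(uv,ci):
    f=240/np.tan(np.radians(ci['vfov']/2)); d=(np.atleast_2d(uv).astype(float)-[ci['cx'],ci['cy']])/f
    s=d.copy()
    for _ in range(10): s=d/(1+ci['k1']*(s**2).sum(1,keepdims=True))
    return np.c_[s,np.ones(len(s))]
def on_plane(uv,ci,z,T=None):
    """pixels -> world points on height z; T = camera-to-world"""
    T=np.linalg.inv(ci['view']) if T is None else T
    r=rays(uv,ci)@T[:3,:3].T; o=T[:3,3]
    return (o+r*((z-o[2])/r[:,2:]))[:,:2]
def wells(p,ci,T=None,roi=None,amin=15,amax=120):
    g=cv2.resize(cv2.cvtColor(p,cv2.COLOR_RGB2GRAY),None,fx=4,fy=4,interpolation=cv2.INTER_CUBIC)
    n,l,s,c=cv2.connectedComponentsWithStats((g<95).astype(np.uint8)); out=[]
    c=(c+.5)/4-.5
    hsv=cv2.cvtColor(p,cv2.COLOR_RGB2HSV); white=((hsv[...,1]<60)&(hsv[...,2]>140)).astype(np.uint8)
    for i in range(1,n):
        x,y,w,h,a=s[i]; a/=16
        if not(amin<a<amax and .55<w/h<1.8): continue
        u,v=c[i]; r=.75*max(w,h)/4
        t=np.arange(16)*np.pi/8; q=np.round([u+r*np.cos(t),v+r*np.sin(t)]).astype(int)
        if (q.min()<0 or q[0].max()>639 or q[1].max()>479): continue
        if white[q[1],q[0]].mean()>.8: out.append((u,v))
    return np.array(out)
def pose_from_wells(W):
    (c,sz,a)=cv2.minAreaRect(W.astype(np.float32))
    bp=cv2.boxPoints((c,sz,a)); e=[bp[1]-bp[0],bp[2]-bp[1]]; e=max(e,key=np.linalg.norm)
    x,V=np.linalg.eigh(np.cov((W-W.mean(0)).T)); L=V[:,1]
    return W.mean(0),L,sz
E
python3 - <<'E'
from h import *
d=np.load('pics/top0.npz'); p,D=d['p'],d['d']; ci=robot.camera_info('top')
w=wells(p,ci); print(len(w)); W=on_plane(w,ci,.04); print(pose_from_wells(W))
hsv=cv2.cvtColor(p,cv2.COLOR_RGB2HSV); m=((hsv[...,1]<70)&(hsv[...,2]>130)).astype(np.uint8)
for c in cv2.findContours(m,0,1)[0]:
    if cv2.contourArea(c)>300:
        c=c[:,0]; ap=cv2.approxPolyDP(c,6,True)[:,0]
        print(cv2.minAreaRect(c)); print(ap.tolist(), on_plane(ap,ci,.03).tolist())
# pixelwise heights
v,u=np.mgrid[:480,:640]; ci_T=np.linalg.inv(ci['view'])
P=(rays(np.c_[u.ravel(),v.ravel()],ci)*D.reshape(-1,1))@ci_T[:3,:3].T+ci_T[:3,3]; Z=P[:,2].reshape(480,640)
for n,q in dict(block=(309,314),rail=(212,350),table=(400,300),post=(219,305),tape=(155,289),lid=(260,495),stop=(326,120)).items():
    print(n,P.reshape(480,640,3)[q])
# rail by height
R=((Z>.02)&(Z<.036)&(v>195)&(v<250)&(u>215)&(u<395)).astype(np.uint8)
c=max(cv2.findContours(R,0,1)[0],key=cv2.contourArea)[:,0]; X=on_plane(c,ci,.03); print('rail depth',cv2.minAreaRect(X.astype(np.float32)))
s=np.load('pics/scene0.npz'); cs=robot.camera_info('scene'); w=wells(s['p'],cs,amin=10); print(len(w)); W=on_plane(w,cs,.04); print('scene',pose_from_wells(W))
hs=cv2.cvtColor(s['p'],cv2.COLOR_RGB2GRAY)
E
```

```text
24
(array([0.5175, 0.016 ]), array([-0.7776,  0.6287]), (0.060083720833063126, 0.0999487116932869))
((145.53355407714844, 321.97650146484375), (51.32866668701172, 47.8847770690918), 81.57302856445312)
[[139, 297], [120, 313], [134, 321], [124, 340], [145, 348], [165, 336], [169, 317], [158, 301]] [[0.531725272504008, 0.3000562827125357], [0.5057432630394071, 0.329197347241854], [0.4931406307529343, 0.30634311807178594], [0.462799456919691, 0.32082043347208616], [0.4503481958063067, 0.28694969790540836], [0.4696155291645602, 0.25590812315812905], [0.5000277991804573, 0.25069851609932375], [0.525585316643994, 0.2693484836147287]]
((313.9533996582031, 308.13543701171875), (57.48693084716797, 82.39234924316406), 39.559669494628906)
[[320, 260], [267, 321], [309, 357], [361, 295]] [[0.5957410750745546, 0.007121986853212962], [0.4951693626655548, 0.09228411167471401], [0.4382398669437545, 0.023169160031115264], [0.5391966655773199, -0.06080785429122699]]
((486.5, 260.0), (44.0, 59.0), 90.0)
[[509, 243], [485, 238], [466, 245], [460, 272], [473, 282], [508, 276], [516, 265]] [[0.62841912318
[... 502 characters left out ...]
631626570304], [0.6736841053984132, 0.02296241011965836], [0.6518251636682597, 0.030966881304330066], [0.668274865358483, 0.04777867042418921], [0.6432185690180476, 0.1595063190141612], [0.6200381247004942, 0.15889785908746998], [0.6686577725311545, -0.0868559134691663]]
block [0.5156 0.0162 0.0391]
rail [ 0.6765 -0.0419  0.0291]
table [0.3653 0.0367 0.0013]
post [0.6586 0.033  0.0662]
tape [0.7743 0.0614 0.0166]
lid [ 0.5958 -0.2619  0.09  ]
stop [0.4911 0.2934 0.1439]
rail depth ((0.6572278738021851, 0.032752200961112976), (0.02599119022488594, 0.2605617642402649), 12.578335762023926)
24
scene (array([0.5147, 0.0161]), array([-0.776 ,  0.6308]), (0.060230620205402374, 0.10016156733036041))
```

```bash
cat >> h.py <<'E'
RY=np.radians(12.58); RX=np.array([np.cos(RY),np.sin(RY)]); RYA=np.array([-np.sin(RY),np.cos(RY)])
RO=np.array([.6572,.0328])-.0125*RX; HOME=RO-.045*RX
def measure(tag=''):
    """block (P,yaw); yaw = world angle of block x axis, branch near the rail's"""
    o=[]
    for n in('top','scene'):
        p,_=robot.grab_frame(n); ci=robot.camera_info(n); w=wells(p,ci,amin=8)
        if len(w)==24:
            c,L,_=pose_from_wells(on_plane(w,ci,.04)); a=np.arctan2(L[1],L[0])-np.pi/2-RY
            a=(a+np.pi/2)%np.pi-np.pi/2+RY; o.append([*c,a])
        else: print(n,'wells',len(w))
    if tag: print(tag,'rail-frame mm/deg:',*[np.r_[(np.array(q[:2])-RO)@np.c_[RX,RYA]*1e3,np.degrees(q[2]-RY)] for q in o],'t',robot.read_t())
    m=np.mean(o,0); return m[:2],m[2]
def Rtool(a,flip=-1):
    """tool down, tool x = flip*(cos a, sin a), a = push direction"""
    x=flip*np.array([np.cos(a),np.sin(a),0]); z=np.array([0,0,-1.]); return np.c_[x,np.cross(z,x),z]
def rot(t): return np.array([[np.cos(t),-np.sin(t)],[np.sin(t),np.cos(t)]])
def u(a): return np.array([np.cos(a),np.sin(a)])
ZP=.016; FT=.0095
def tip(P,yaw,face,gap=0,lat=0):
    """TCP xy and push angle; face 'x-','y+','y-'"""
    a,h={'x-':(yaw,.045),'y+':(yaw-np.pi/2,.065),'y-':(yaw+np.pi/2,.065)}[face]
    return P-u(a)*(h+FT+gap)+lat*u(a+np.pi/2),a
def approach(P,yaw,face,gap=.015,zh=.12,lat=0,opening=None):
    q,a=tip(P,yaw,face,gap,lat); robot.goto([*q,zh],Rtool(a))
    if opening is not None: robot.move_gripper(opening)
    robot.servo_line([*q,ZP],speed=.15)
    q,a=tip(P,yaw,face,0,lat); robot.servo_line([*q,ZP],speed=.04)
def arc(P,yaw,face,d,ang,n=None,lat=0):
    """push so the block turns by ang about a point d from its centre, across the push"""
    a=tip(P,yaw,face)[1]; C=P+np.sign(ang)*d*u(a+np.pi/2); n=n or int(np.ceil(abs(ang)/.06)); fm=0
    for i in range(1,n+1):
        t=ang*i/n; Pi=C+rot(t)@(P-C); q,b=tip(Pi,yaw+t,face,0,lat); robot.servo_line([*q,ZP],Rtool(b),speed=.05)
        fm=max(fm,np.linalg.norm(robot.read_force()))
    print('max F',fm); return Pi,yaw+ang
def predict(P,yaw,face,d,ang):
    a=tip(P,yaw,face)[1]; C=P+np.sign(ang)*d*u(a+np.pi/2); return C+rot(ang)@(P-C),yaw+ang
E
python3 - <<'E'
from h import *
P,y=measure('start'); tot=RY-y
for f in (.3,.4,.5,.6,.7):
    p1,y1=predict(P,y,'y+',.06,f*tot); p2,y2=predict(p1,y1,'x-',.055,(1-f)*tot)
    print(f,(p1-RO)@np.c_[RX,RYA],(p2-RO)@np.c_[RX,RYA])
for fl in(-1,1):
    for face in('y+','x-'):
        q,a=tip(P,y,face,.015); print(fl,face,q,robot.ik([*q,.2],Rtool(a,fl)),robot.ik([*q,ZP],Rtool(a,fl)))
    q,a=tip(HOME,RY,'x-'); print(robot.ik([*q,ZP],Rtool(a,fl)))
E
```

```text
start rail-frame mm/deg: [-127.5586   13.9961   38.4734] [-130.2086   14.7488   38.3066] t 0.2
0.3 [-0.1224  0.0042] [-0.0975  0.0102]
0.4 [-0.1207  0.0006] [-0.0992  0.005 ]
0.5 [-0.1192 -0.0032] [-0.1012 -0.0001]
0.6 [-0.1181 -0.007 ] [-0.1035 -0.005 ]
0.7 [-0.1171 -0.0109] [-0.1061 -0.0098]
-1 y+ [0.4466 0.0724] [  34.2943    0.2777  -28.3829    0.      -61.3394 -163.3243] [  34.2943   14.7911  -41.6719   -0.      -33.5371 -163.3243]
-1 x- [ 0.4723 -0.038 ] [ 19.283    2.4939 -26.0874   0.     -61.4186 -58.313 ] [ 19.283   16.44   -38.9944   0.     -34.5657 -58.313 ]
[ 21.3681  21.9316 -29.5693   0.     -38.4991 -98.7881]
1 y+ [0.4466 0.0724] [ 34.2943   0.2777 -28.3829   0.     -61.3394  16.6757] [ 34.2943  14.7911 -41.6719   0.     -33.5371  16.6757]
1 x- [ 0.4723 -0.038 ] [ 19.283    2.4939 -26.0874   0.     -61.4186 121.687 ] [ 19.283   16.44   -38.9944   0.     -34.5657 121.687 ]
[ 21.3681  21.9316 -29.5693   0.     -38.4991  81.2119]
```

```bash
sed -i 's/flip=-1/flip=1/' h.py; python3 - <<'E'
from h import *
P,y=measure()
q,a=tip(P,y,'y+',.015); robot.goto([*q,.2],Rtool(a)); robot.move_gripper(.45); print(robot.read_t())
P,y=measure('above'); approach(P,y,'y+'); print('F',robot.read_force(),robot.read_t())
arc(P,y,'y+',.06,.5*(RY-y)); print(robot.read_force(),robot.read_position())
for n in('top','scene'): cv2.imwrite(f'pics/{n}1.png',robot.grab_frame(n)[0][:,:,::-1])
q=robot.read_position(); b=robot.read_tcp_rot()[:2,0]
robot.servo_line([*(q[:2]-.015*b),ZP],speed=.1); robot.servo_line([*(q[:2]-.015*b),.12],speed=.2); measure('after1')
E
```

```text
3.9083
above rail-frame mm/deg: [-127.5566   13.9919   38.4523] [-130.1995   14.7448   38.3138] t 4.0083
F [-0.8156  2.574   2.6494] 5.7917
max F 1.0694337290487315
[ 0.0084 -0.6607  0.3258] [0.4899 0.0642 0.0159]
top wells 22
after1 rail-frame mm/deg: [-119.3389   -3.8876   19.6057] t 8.5083
```

View pics/scene1.png

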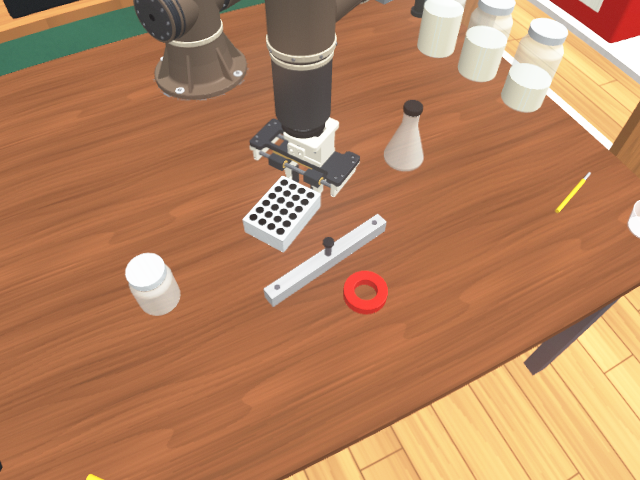

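The scene picture shows the gripper against the block's near-left end at about (300,185). The block now sits around (285,212), half turned as predicted and still clear of the rail. Next is the second half turn, pushing on the long side.

```bash
python3 - <<'E'
from h import *
P,y=measure('b')
q,a=tip(P,y,'x-',.015); robot.goto([*q,.12],Rtool(a)); robot.move_gripper(.85); print(robot.read_t())
approach(P,y,'x-'); print('F',robot.read_force(),robot.read_t())
P,y=arc(P,y,'x-',.055,RY-y); print(robot.read_force(),robot.read_position(),'pred',(P-RO)@np.c_[RX,RYA])
measure('after2')
E
```

```text
top wells 22
b rail-frame mm/deg: [-119.3389   -3.8874   19.603 ] t 8.6083
10.9833
F [-1.9403 -2.0238  2.3723] 12.6
max F 7.019711258622417
[-3.4717 -0.6427  1.7969] [ 0.4935 -0.0044  0.016 ] pred [-0.1009 -0.0007]
top wells 15
after2 rail-frame mm/deg: [-100.2114   -1.155    -0.2118] t 14.2
```

```bash
python3 - <<'E'
from h import *
F=np.c_[RX,RYA]
for n,uv in (('top',(305,219)),('scene',(329,242))):
    p=np.load(f'pics/{n}0.npz')['p']; ci=robot.camera_info(n)
    g=cv2.cvtColor(p,cv2.COLOR_RGB2GRAY); u0,v0=uv; m=np.zeros_like(g); m[v0-14:v0+14,u0-12:u0+12]=(g<95)[v0-14:v0+14,u0-12:u0+12]
    c=max(cv2.findContours(m,0,1)[0],key=cv2.contourArea); print(n,cv2.boundingRect(c),cv2.minEnclosingCircle(c))
    print((on_plane([cv2.minEnclosingCircle(c)[0]],ci,.068)-RO)@F*1e3)
    hsv=cv2.cvtColor(p,cv2.COLOR_RGB2HSV); m=((hsv[...,1]<70)&(hsv[...,2]>(130))).astype(np.uint8)
    m[:180]=0; m[305:]=0; m[250:,:]*= (n=='scene')
    c=max(cv2.findContours(m,0,1)[0],key=cv2.contourArea) if n=='top' else None
    if n=='scene':
        for c in cv2.findContours(m,0,1)[0]:
            if cv2.contourArea(c)>300: print(cv2.approxPolyDP(c,4,True)[:,0].tolist())
    # screw holes on the rail's top
    for h in {'top':[(240,236),(370,210)],'scene':[(277,287),(374,224)]}[n]:
        w=g[h[1]-4:h[1]+5,h[0]-4:h[0]+5].astype(float); w=np.clip(np.median(w)-10-w,0,None); yy,xx=np.mgrid[-4:5,-4:5]
        q=(h[0]+(w*xx).sum()/w.sum(),h[1]+(w*yy).sum()/w.sum()); print('hole',q,(on_plane([q],ci,.03)-RO)@F*1e3)
for n in('top','scene'):
    p=np.load(f'pics/{n}0.npz')['p']; x,y=((230,190) if n=='top' else (265,200)); cv2.imwrite(f'pics/r{n}.png',0) if 0 else None
a=np.load('pics/top0.npz')['p'][190:260,220:390]; b=np.load('pics/scene0.npz')['p'][210:310,255:395]
a=cv2.resize(a,(680,280),interpolation=2); b=cv2.resize(b,(420,300),interpolation=2)
cv2.imwrite('pics/rail.png',np.vstack([a,np.pad(b,((0,0),(0,260),(0,0)))])[:,:,::-1])
E
```

```text
top (302, 215, 8, 10) ((305.0, 219.5), 4.924529075622559)
[[12.9127  0.0862]]
hole (np.float64(239.61148325358852), np.float64(235.91196172248803)) [[ 12.9541 109.9316]]
hole (np.float64(369.54354066985644), np.float64(209.1157894736842)) [[  13.068  -109.9575]]
scene (323, 237, 11, 12) ((328.0, 242.5), 5.852449893951416)
[[13.4877 -2.2696]]
[[130, 260], [125, 276], [139, 304], [177, 303], [179, 289], [158, 255], [143, 253]]
[[385, 220], [374, 215], [336, 240], [329, 256], [323, 249], [266, 286], [265, 297], [277, 304], [382, 232]]
[[269, 180], [254, 218], [256, 232], [302, 240], [317, 180], [277, 180], [277, 186]]
hole (np.float64(276.67270844122214), np.float64(286.684619368203)) [[  10.3515 -109.6868]]
hole (np.float64(374.1267523364486), np.float64(222.4964953271028)) [[ 11.4054 110.2844]]
```

View pics/rail.png

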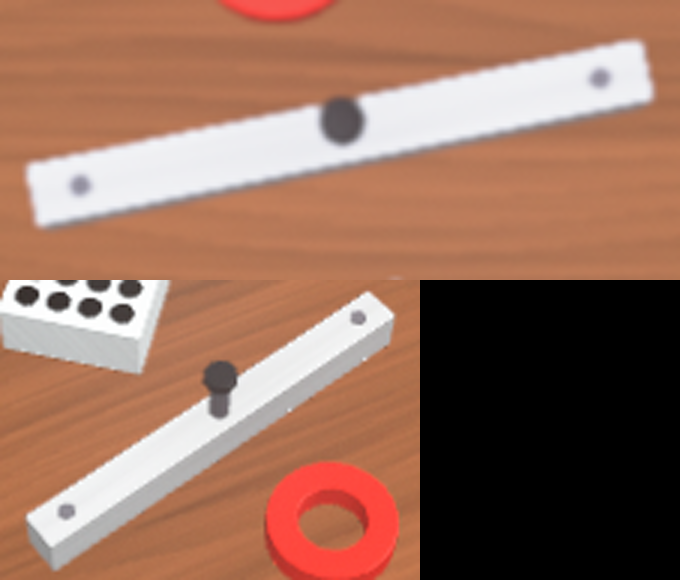

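The crop shows the rail's screw holes and post; the holes' midpoint is within 0.3 mm of my rail frame in both views. The block is about 1.5 mm right of centre, so I'll push it on with a slight S-curve that moves it left and stop just short of the rail.

```bash
python3 - <<'E'
from h import *
R=robot.read_tcp_rot(); q=robot.read_position()[:2]; yaw=np.arctan2(R[1,0],R[0,0]); print(np.degrees(yaw-RY))
P0=q+u(RY)*(.045+FT); s0=(P0-RO)@np.c_[RX,RYA]; L=.042; dy=.0015
for i in range(1,15):
    x=L*i/14; t=i/14; yy=dy*(3*t*t-2*t**3); th=dy/L*6*(t-t*t)
    P=RO+RX*(s0[0]+x)+RYA*(s0[1]+yy); c,b=tip(P,RY+th,'x-'); robot.servo_line([*c,ZP],Rtool(b),speed=.04)
c,b=tip(P+RX*.004,RY,'x-'); robot.servo_line([*c,ZP],Rtool(b),speed=.03)
print(robot.read_force()); measure('near')
E
```

```text
0.111748223649665
[-4.1426 -1.0475 -0.1749]
top wells 7
scene wells 25
near rail-frame mm/deg: t 18.0833
  return _methods._mean(a, axis=axis, dtype=dtype,
  ret = ret.dtype.type(ret / rcount)
Traceback (most recent call last):
  File "h.py", line 44, in measure
    m=np.mean(o,0); return m[:2],m[2]
                           ~^^^^
IndexError: invalid index to scalar variable.
```

```bash
python3 - <<'E'
s=open('h.py').read()
s=s.replace("w=wells(p,ci,amin=8)\n","w=wells(p,ci,amin=8); w=w[np.argsort(np.linalg.norm(on_plane(w,ci,.04)-np.median(on_plane(w,ci,.04),0),axis=1))[:24]]\n")
open('h.py','w').write(s)
E
python3 - <<'E'
from h import *
measure('near'); p=robot.grab_frame('scene')[0]; cv2.imwrite('pics/near.png',cv2.resize(p[150:310,200:400],(750,600))[:,:,::-1])
E
```

```text
top wells 7
near rail-frame mm/deg: [-50.8346   3.0129   5.5124] t 18.1833
```

View pics/near.png

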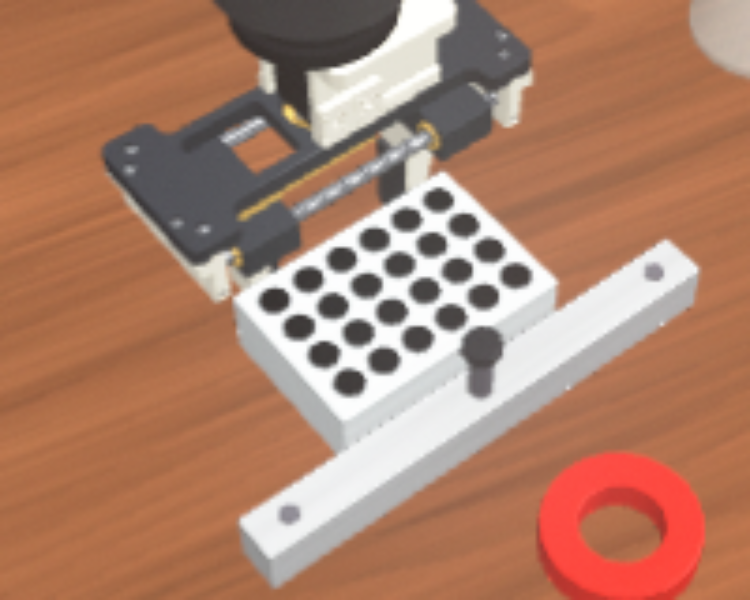

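The close view shows the block's front edge nearly parallel to the rail with a small gap left. The 5.5° reading is false: the post's head at (482,345) in the crop was counted as a well. I'll mask it by its known position.

```bash
python3 - <<'E'
import re
s=open('h.py').read()
i=s.index("w=w[np.argsort"); j=s.index("\n",i)
s=s[:i]+"w=w[np.linalg.norm(w-{'top':(305,219.5),'scene':(328,242.5)}[n],axis=1)>5]"+s[j:]
open('h.py','w').write(s)
E
python3 - <<'E'
from h import *
measure('near')
E
```

```text
top wells 7
near rail-frame mm/deg: [-54.3109   0.4957  -0.0506] t 18.3333
```

```bash
python3 - <<'E'
from h import *
q=robot.read_position()[:2]; k=0
for i in range(1,15):
    robot.servo_line([*(q+RX*.001*i),ZP],Rtool(RY),speed=.02); f=-robot.read_force()[:2]@RX; print(i,round(f,2),end=' ')
    if f>14: break
print(robot.read_ft_torque(),robot.read_position()[:2]-q)
measure('flush')
e=robot.read_position()[:2]; robot.servo_line([*(e-RX*.02),ZP],speed=.1); robot.servo_line([*(e-RX*.05),.2],speed=.2)
print(robot.read_t()); robot.goto([.40,-.25,.25],Rtool(RY)); measure('final')
for n in('top','scene'):
    p=robot.grab_frame(n)[0]; cv2.imwrite(f'pics/{n}9.png',p[:,:,::-1])
print(robot.read_t())
E
```

```text
1 5.86 2 4.53 3 5.54 4 5.89 5 5.21 6 4.73 7 4.08 8 5.36 9 9.29 10 13.74 11 16.8 [0.0308 6.2006 0.1776] [0.007  0.0015]
top wells 3
scene wells 23
flush rail-frame mm/deg: t 21.1833
  return _methods._mean(a, axis=axis, dtype=dtype,
  ret = ret.dtype.type(ret / rcount)
Traceback (most recent call last):
  File "h.py", line 44, in measure
    m=np.mean(o,0); return m[:2],m[2]
                           ~^^^^
IndexError: invalid index to scalar variable.
```

```bash
python3 - <<'E'
from h import *
e=robot.read_position()[:2]; robot.servo_line([*(e-RX*.02),ZP],speed=.1); robot.servo_line([*(e-RX*.05),.2],speed=.2)
robot.goto([.36,-.30,.25],Rtool(RY)); print(robot.read_t())
p=robot.grab_frame('top')[0]; cv2.imwrite('pics/top9.png',p[:,:,::-1])
measure('final')
E
```

```text
23.9167
scene wells 23
final rail-frame mm/deg: [-44.5695  -0.2165  -0.0072] t 24.0667
```

View pics/top9.png

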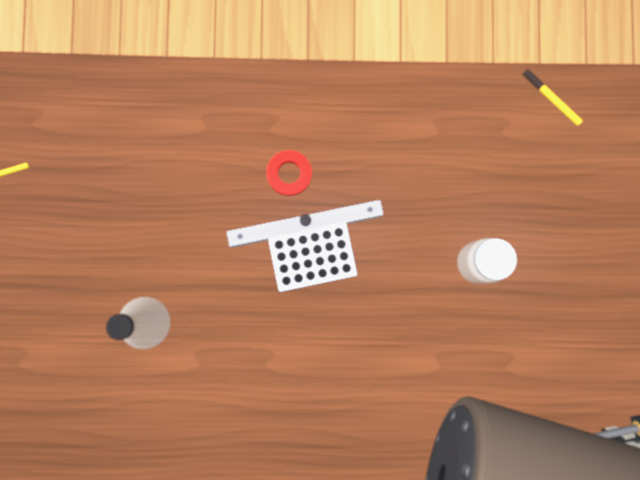

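The top view shows the block flush on the rail below the post at (305,219). It measures -44.6 mm from the near face, 0.2 mm off centre and 0.0° off square. The flask, jar and tape are where they were, and the arm is clear.

```bash
python3 -c "
from rig import robot
robot.dwell(.3); print(robot.job_done())"
```

```text
the job is handed in; nothing more can be done
None
```

The job is handed in at about 24 s: the block's long side sits flush along the rail, centred on the post to about 0.2 mm and square to within 0.1°, and the flask, jar and tape look unmoved in the last top view.

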